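# Seat the grating disc on its slicing machine

### The arm

A 7-joint arm with a two-finger parallel gripper is mounted at the origin on the work surface. World frame = base frame: x ahead of the robot, y to its left, z up, the work surface at z = 0. Lengths are in m, angles in rad, forces in N, time in s.
With the tool pointing down it reaches from about 0.425 to 0.875 m from the base axis. Payload 4.7 kg.
Tool frame: the origin (TCP) lies at the very end of the fingers, on their centre line; the grasp point (between the pads) lies 19 mm behind it; z points along the fingers, y is the direction in which the jaws open and shut (so a half turn about z gives the same grasp; the last joint's range is limited). The gripper opens to 85 mm and grips with 20 to 120 N. Pads are 22 mm wide; open, the fingers measure 114 mm over their backs; the gripper's body (76 mm by 85 mm) begins 54 mm behind the grasp point. The pads swing forward as they close: fully open they stand 13 mm farther back than shut.
Start: joints at [-1.211, 0.321, -0.07, 1.45, 0.023, 1.371, -0.057], TCP at [0.22, 0.612, 0.231] pointing down, gripper open.
Joint ranges: [-2.86, 2.86], [-0.3, 2.09], [-1.38, 1.24], [0.06, 2.45], [-1.56, 4.7], [0.09, 2.05], [-2.69, 2.69]. Speed limits (rad/s): [2.57, 2.57, 3.14, 3.14, 3.14, 3.14, 3.14].

### API

Orientations are given as a unit quaternion [x, y, z, w].
In Python, from plant import arm gives the robot as it stands.
- The arm moves only by the tool play_rows, never from a script. Its argument "commands" is a list of rows, each an object of numbers: "tx", "ty", "tz": the shift along the tool's x, y, z normalised to -1 to 1, where 1 is 0.5 m; "roll": the turn about the tool's z normalised to -1 to 1, where 1 is 2 rad; "fingers": the opening, from 0 (shut) to 1 (fully open). In form: [{"tx": .., "ty": .., "tz": .., "roll": .., "fingers": ..}, ...]. A call has 1 to 12 rows; each row shifts and turns the pose as measured when the row begins, along the tool's axes as they then stand; what a row does not reach is not made up. A row lasts 1/8 s, in which the tool goes at most 62.5 mm and 10.7 degrees, less where a joint would pass 70% of its speed; a pose out of reach is approached as far as the arm can. A call with a number of a shift or a turn outside -1 to 1 is refused whole. A call with a gripper value outside its range is refused whole. The fingers move at their own pace and stop on an object; "force" is the grip in N (left out, the last holds). Time passes only in rows, so rows that do not move let the fingers close. It gives the time, the measured TCP pose, the force and the opening at its end, in the units of the state.
- arm.get_state(): the state, without advancing time (a new reading comes with each control period).
- arm.grab_frame(name): name is "side" or "top"; returns a dict with "pixels" (420x560x3 uint8, blue, green, red), "K" (3x3 intrinsics, pixels), "rvec" (rotation vector, rad) and "tvec" (3), from world to camera coordinates, as OpenCV has them. Camera axes: x right, y down, z forward; pixel columns grow to the right and rows downward; lengths in m; the calibration is good to about 2 mm. A picture is of the moment at which its call begins. There is no depth.
- arm.job_done(): hands the job in, once; it reports no verdict.
The state is a dict: "t": time; "joint_pos": joint angles; "qd": joint speeds; "tau": joint torques, N m; "ee_pos": TCP position; "ee_rot": TCP orientation; "ft_force": force on the tool from outside, world axes, zero at the start; "moment": the same for the moment, N m; "finger_gap": finger opening in m.
Only numpy, scipy, OpenCV 4.12 (cv2) and the standard library are available. Lean on these libraries where they do the work, as an engineer would, in place of code of your own. Each camera call takes 0.05 s, during which the arm holds its last target. There are 200 camera calls.

### The job

Fit the grating disc of the slicing machine properly: with a fingertip (the bar on its face gives something to push against) turn the disc where it sits until the notch in its rim stands over the machine's lug, then press its hub down until the disc is fully home and level, with the lug up through the notch. This is fingertip work: never lift or tip the disc, and leave the other kitchen things where they are.

Things in the scene. Friction and masses are not known exactly. Their poses are not given: they have to be found in the camera images.
- machine: White base of a table-top slicing machine with its cover off, fixed to the table. Origin: on the disc's spindle axis (vertical, the machine's z) at table level. Flat deck 85 mm above the table, from -114 to 122 mm along its x and -110 to 200 mm along its y; on it, from y = 120 to 196 mm, a motor hood 126 mm high. A fixed steel lug stands on the deck on the +x side of the spindle.
- lug (a point): Point on top of the fixed lug, 82 mm from the spindle axis along the machine's +x, 118 mm above the table. The lug is a bare steel fin with a rounded top, 10 mm wide, running radially from 74 to 108 mm from the axis; its outer 18 mm show beyond the disc's rim.
- disc: Loose steel grating disc, 180 mm across, plate 5 mm thick, about 0.4 kg. Origin: centre of the plate's underside; x points to the notch, z up. A sleeve under it turns on the spindle (1 mm play). At the start its underside is 119 mm above the table, 1 mm above the lug, resting on a collar; there it turns with a few newtons at the bar and stays where it is left. Home: underside 109 mm above the table.
- collar (a joint): Stiff rubber collar under the disc that carries it: 0 m raised (start), 0.010 m when the disc is home. With the notch over the lug (3 mm to spare each side), pushing the hub down with some 5 to 10 N slides disc and collar 10 mm down onto hard stops, and they stay down; elsewhere the lug blocks the disc.
- notch (a point): Point in the middle of the notch, level with the top of the plate, 82 mm from the disc's centre along its +x. The notch is the only gap in the rim: 16 mm wide, parallel sides, cut in from the rim (90 mm radius) to 69 mm from the centre.
- bar (a point): Middle of the top edge of the straight steel bar that stands on the plate, opposite the notch: 58 mm from the disc's centre along its -x. The bar is radial, 62 mm long (20 to 82 mm from the centre), 8 mm wide, 16 mm high above the plate; either of its upright faces can be pushed sideways.
- hub (a point): Centre of the flat top of the disc's black round hub, 44 mm across, 12 mm above the plate's top, on the disc's axis: 136 mm above the table at the start, 126 mm when home.
- ramekin: White ceramic ramekin standing on the motor hood, 60 mm across, 40 mm high. Origin: centre of its underside. To be left alone.
- spare_disc: Spare plain steel disc with neither notch nor bar, 150 mm across, lying on the table. Origin: centre of its underside. To be left alone.
- jar: Glass jar, 70 mm across, 110 mm high. Origin: centre of its underside. To be left alone.
- bowl: Steel bowl, 170 mm across, 75 mm high. Origin: centre of its underside. To be left alone.
- jug: Steel jug with a handle, 90 mm across, 110 mm high. Origin: centre of its underside. To be left alone.
- scraper: Spatula with a black handle lying on the table. To be left alone.
- pusher: Grey plastic food pusher standing on the table, 72 mm across, 86 mm high. Origin: centre of its underside. To be left alone.
There are look-alikes about, which are no part of the job. What is shaped like the disc but blue or turquoise is not meant.

How it is judged:
By the outcome, as a careful person would: the job done as asked, in the order asked, and still so for the second after the job is handed in, with the robot touching nothing.
It also fails if it takes over 51 s, if anything falls off the work surface, if the arm or the gripper's body presses on something with over 40 N, if the wrist force passes 120 N, or if a joint passes its speed limit or range.

## Working session

There is one attempt and no reset: what is moved stays moved. The work goes in short steps, Python scripts to look and compute and a tool call to move; the robot and the scene stay as the last step left them, time stands still between calls to the robot, and variables do not carry over. Pictures are saved under pics/ and viewed, about 8 in all and at most 12, crops included, and the job is handed in when it is done.

Besides the shell and the picture viewer there is one more tool, called by a JSON object that holds its "fn" and its "kwargs". play_rows: Moves the arm, as the interface text tells. Scaled input: -1 to 1 covers 0.5 m each way for a shift and 2 rad each way for a turn. Its arguments: {"type":"object","properties":{"commands":{"type":"array"},"force":{"type":"number"}},"required":["commands"]}

```bash
mkdir -p pics; ls; cat > h.py <<'E'
import numpy as np, cv2
from plant import arm
def grab(n):
    f=arm.grab_frame(n); return f
def ray(f,u,v,z):
    R=cv2.Rodrigues(np.array(f["rvec"],float))[0];t=np.array(f["tvec"],float).ravel()
    d=R.T@np.linalg.solve(np.array(f["K"]),[u,v,1.]);c=-R.T@t
    return c+d*(z-c[2])/d[2]
def proj(f,P):
    return cv2.projectPoints(np.array(P,float).reshape(-1,1,3),np.array(f["rvec"],float),np.array(f["tvec"],float),np.array(f["K"],float),None)[0].reshape(-1,2)
E
python3 - <<'E'
from h import *
for n in("top","side"):
    f=grab(n); cv2.imwrite(f"pics/{n}0.png",f["pixels"]); R=cv2.Rodrigues(np.array(f["rvec"],float))[0]; print(n,np.array(f["K"]).tolist(),-R.T@np.array(f["tvec"]).ravel())
print(arm.get_state())
E
```

```text
pics
top [[378.97395265740755, 0.0, 287.0552259029755], [0.0, 378.97395265740755, 209.84195705039366], [0.0, 0.0, 1.0]] [0.40601404 0.05175159 1.13681075]
side [[533.4656457271839, 0.0, 274.0597171213711], [0.0, 533.4656457271839, 210.02958926310274], [0.0, 0.0, 1.0]] [-0.22792108  0.97638196  1.04142243]
{'t': 0.1, 'joint_pos': array([-1.21086404,  0.321764  , -0.07007491,  1.45158876,  0.02260622,
        1.37081191, -0.05690639]), 'qd': array([-8.31631656e-04, -4.22667629e-03, -1.54028279e-03, -4.72310650e-03,
       -4.32105548e-04, -1.98360887e-03,  9.33268825e-05]), 'tau': array([-1.60379818e-04, -4.94878972e+01, -3.84041369e-01, -3.15207016e+01,
        1.30516299e-02,  7.56504043e-03, -1.86268051e-05]), 'ee_pos': array([0.22022007, 0.6110242 , 0.23030503]), 'ee_rot': array([ 1.72048674e-01,  9.85088045e-01, -8.86880735e-04, -1.01664107e-04]), 'ft_force': array([ 0.36105709, -0.06303841,  0.33961734]), 'moment': array([-0.05648883, -0.03827294,  0.01191104]), 'finger_gap': 0.08530717285495541}
```

View pics/top0.png

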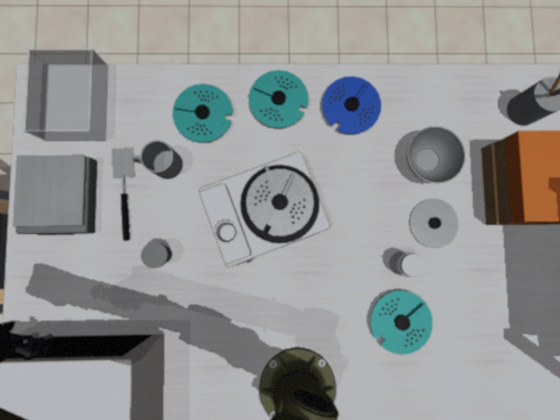

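View pics/side0.png

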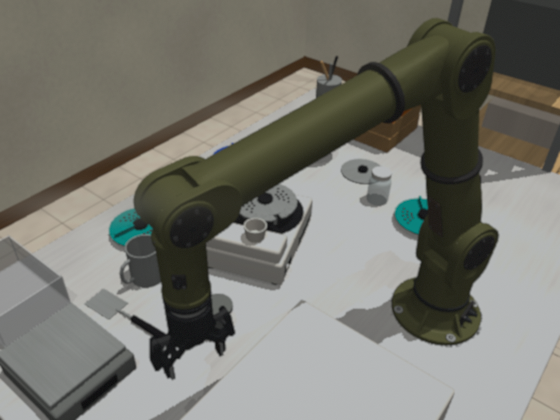

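Candidates for the disc (top view): the turquoise discs at (203,113), (279,98) and (402,322), the blue one at (351,105), the plain spare at (434,223), and the steel disc with the black hub on the white machine at (280,203). I choose the last one and check it in a crop.

```bash
python3 - <<'E'
import cv2
im=cv2.imread("pics/top0.png")[135:275,190:340]
cv2.imwrite("pics/c1.png",cv2.resize(im,None,fx=4.2,fy=4.2,interpolation=cv2.INTER_CUBIC))
E
```

```text
(no output)
```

View pics/c1.png

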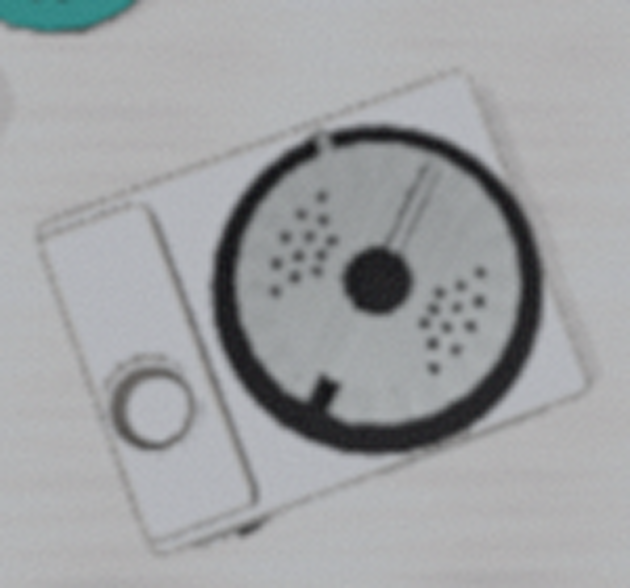

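The crop shows the steel grating disc: hub at (280,202), notch at (266,229) lower left, bar opposite at (288,184), and the lug showing beyond the rim at (267,169), upper left.

```bash
cat >> h.py <<'E'
def c1(u,v): return (190+(u+.5)/4.2-.5,135+(v+.5)/4.2-.5)
E
python3 - <<'E'
from h import *
f=grab("top")
P={}
for n,(u,v,z) in dict(hub=(378,280,.136),lugout=(323,142,.118),notch=(320,395,.124),notchin=(332,378,.124),barin=(396,246,.14),barout=(432,166,.14),
  cA=(460,70,.085),cB=(588,388,.085),cC=(40,225,.085),cD=(158,550,.085),ram=(152,408,.166)).items():
    P[n]=ray(f,*c1(u,v),z); print(n,P[n].round(4))
h=P['hub']
for n in('lugout','notch','notchin','barin','barout','ram'):
    d=P[n]-h; print(n,'r',np.hypot(*d[:2]).round(4),'ang',np.degrees(np.arctan2(d[1],d[0])).round(1))
for a,b in(('cA','cC'),('cB','cD')):
    d=P[b]-P[a];print(np.hypot(*d[:2]),np.degrees(np.arctan2(d[1],d[0])))
for a,b in(('cB','cA'),('cD','cC')):
    d=P[b]-P[a];print(np.hypot(*d[:2]),np.degrees(np.arctan2(d[1],d[0])))
E
```

```text
hub [0.522  0.0438 0.136 ]
lugout [0.6145 0.0783 0.118 ]
notch [0.4502 0.0814 0.124 ]
notchin [0.4609 0.0737 0.124 ]
barin [0.543  0.0322 0.14  ]
barout [0.594  0.0087 0.14  ]
cA [ 0.6698 -0.0136  0.085 ]
cB [ 0.4543 -0.095   0.085 ]
cC [0.567  0.2671 0.085 ]
cD [0.3522 0.1889 0.085 ]
ram [0.4418 0.1821 0.166 ]
lugout r 0.0988 ang 20.4
notch r 0.081 ang 152.3
notchin r 0.068 ang 153.9
barin r 0.024 ang -28.9
barout r 0.0801 ang -26.0
ram r 0.1599 ang 120.1
0.2989256328416137 110.11511543140394
0.30174250484301135 109.79303141653304
0.23030205827839184 20.701800612421454
0.22859422123688272 20.00133614195658
```

{"fn": "play_rows", "kwargs": {"commands": [{"tx": -0.09,"ty": -0.067,"tz": 0,"roll": 0,"fingers": 0},{"tx": -0.09,"ty": -0.067,"tz": 0,"roll": 0,"fingers": 0},{"tx": -0.09,"ty": -0.067,"tz": 0,"roll": 0,"fingers": 0},{"tx": -0.09,"ty": -0.067,"tz": 0,"roll": 0,"fingers": 0},{"tx": -0.09,"ty": -0.067,"tz": 0,"roll": 0,"fingers": 0},{"tx": -0.09,"ty": -0.067,"tz": 0,"roll": 0,"fingers": 0},{"tx": -0.09,"ty": -0.067,"tz": 0,"roll": 0,"fingers": 0},{"tx": -0.09,"ty": -0.067,"tz": 0,"roll": 0,"fingers": 0},{"tx": -0.09,"ty": -0.067,"tz": 0,"roll": 0,"fingers": 0},{"tx": -0.09,"ty": -0.067,"tz": 0,"roll": 0,"fingers": 0}], "force": 60}}

```text
t: 1.4
ee_pos: [0.536, 0.134, 0.2272]
ee_rot: [0.166, 0.986, -0.001, -0.002]
ft_force: [0.2, 0.7, 0.1]
finger_gap: 0.0
```

```bash
cat >> h.py <<'E'
from scipy.spatial.transform import Rotation as Ro
H=np.array([.522,.0438])
def pol(r,a,t=0):  # point at radius r along angle a (deg), offset t ccw
    a=np.radians(a); return H+r*np.array([np.cos(a),np.sin(a)])+t*np.array([-np.sin(a),np.cos(a)])
def yaw(s): X=Ro.from_quat(s["ee_rot"]).as_matrix()[:,0]; return np.degrees(np.arctan2(X[1],X[0]))
def rows(targets,s=None):
    s=s or arm.get_state(); p=np.array(s["ee_pos"],float); y=yaw(s); out=[]
    for q in targets:
        a=np.radians(y); d=np.array(q[:3])-p
        dy=(q[3]-y+180)%360-180
        out.append([round(v,3) for v in ((d[0]*np.cos(a)+d[1]*np.sin(a))/.5,(d[0]*np.sin(a)-d[1]*np.cos(a))/.5,-d[2]/.5,np.radians(-dy)/2)])
        p=np.array(q[:3]);y=q[3]
    for o in out: print(o)
def info():
    s=arm.get_state(); print('t',round(s["t"],2),'p',s["ee_pos"].round(4),'yaw',yaw(s).round(1),'F',s["ft_force"].round(1)); return s
E
python3 - <<'E'
from h import *
info(); p=pol(.058,-27,.036); print(p)
rows([(*((2*p+[.536,.134])/3 if 0 else p),.2272,153)])
rows([(.563,.092,.215,156),(*p,.2,153),(*p,.165,153),(*p,.13,153)])
E
```

```text
t 1.4 p [0.536  0.134  0.2272] yaw 160.9 F [0.2 0.7 0.1]
[0.59002204 0.04954479]
[np.float64(-0.157), np.float64(-0.124), np.float64(-0.0), np.float64(0.069)]
[np.float64(-0.078), np.float64(-0.062), np.float64(0.024), np.float64(0.042)]
[np.float64(-0.084), np.float64(-0.056), np.float64(0.03), np.float64(0.026)]
[np.float64(0.0), np.float64(0.0), np.float64(0.07), np.float64(0.0)]
[np.float64(0.0), np.float64(0.0), np.float64(0.07), np.float64(0.0)]
```

{"fn": "play_rows", "kwargs": {"commands": [{"tx": -0.078,"ty": -0.062,"tz": 0.024,"roll": 0.042,"fingers": 0},{"tx": -0.084,"ty": -0.056,"tz": 0.03,"roll": 0.026,"fingers": 0},{"tx": 0,"ty": 0,"tz": 0.05,"roll": 0,"fingers": 0},{"tx": 0,"ty": 0,"tz": 0,"roll": 0,"fingers": 0}]}}

```text
t: 1.9
ee_pos: [0.5923, 0.0396, 0.1734]
ee_rot: [0.24, 0.971, -0.002, -0.001]
ft_force: [0.2, 1.8, 1.1]
finger_gap: -0.0002
```

```bash
python3 - <<'E'
from h import *
info(); p=pol(.058,-27,.036)
rows([(*p,.15,153),(*p,.13,153)])
E
```

```text
t 1.9 p [0.5923 0.0396 0.1734] yaw 152.3 F [0.2 1.8 1.1]
[np.float64(0.013), np.float64(0.016), np.float64(0.047), np.float64(-0.006)]
[np.float64(0.0), np.float64(0.0), np.float64(0.04), np.float64(0.0)]
```

{"fn": "play_rows", "kwargs": {"commands": [{"tx": 0.01,"ty": 0.016,"tz": 0.03,"roll": 0,"fingers": 0},{"tx": 0,"ty": 0,"tz": 0.02,"roll": 0,"fingers": 0},{"tx": 0,"ty": 0,"tz": 0.02,"roll": 0,"fingers": 0},{"tx": 0,"ty": 0,"tz": 0.01,"roll": 0,"fingers": 0},{"tx": 0,"ty": 0,"tz": 0,"roll": 0,"fingers": 0}]}}

```text
t: 2.52
ee_pos: [0.5918, 0.0527, 0.1328]
ee_rot: [0.237, 0.971, -0.001, 0.0]
ft_force: [-0.5, 0.0, -0.4]
finger_gap: 0.0002
```

```bash
python3 - <<'E'
from h import *
info(); 
f=grab("top");cv2.imwrite("pics/c2.png",cv2.resize(f["pixels"][135:275,190:340],None,fx=4.2,fy=4.2,interpolation=cv2.INTER_CUBIC))
rows([(*pol(.06,-27-d,t),.13,153-d) for d,t in [(0,.03),(0,.025),(0,.02)]+[(7*k,.02) for k in range(1,8)]])
E
```

```text
t 2.52 p [0.5918 0.0527 0.1328] yaw 152.6 F [-0.5  0.  -0.4]
[np.float64(-0.004), np.float64(-0.019), np.float64(0.006), np.float64(-0.004)]
[np.float64(0.0), np.float64(-0.01), np.float64(-0.0), np.float64(0.0)]
[np.float64(-0.0), np.float64(-0.01), np.float64(-0.0), np.float64(0.0)]
[np.float64(-0.004), np.float64(-0.015), np.float64(-0.0), np.float64(0.061)]
[np.float64(-0.004), np.float64(-0.015), np.float64(-0.0), np.float64(0.061)]
[np.float64(-0.004), np.float64(-0.015), np.float64(-0.0), np.float64(0.061)]
[np.float64(-0.004), np.float64(-0.015), np.float64(-0.0), np.float64(0.061)]
[np.float64(-0.004), np.float64(-0.015), np.float64(-0.0), np.float64(0.061)]
[np.float64(-0.004), np.float64(-0.015), np.float64(-0.0), np.float64(0.061)]
[np.float64(-0.004), np.float64(-0.015), np.float64(-0.0), np.float64(0.061)]
```

View pics/c2.png

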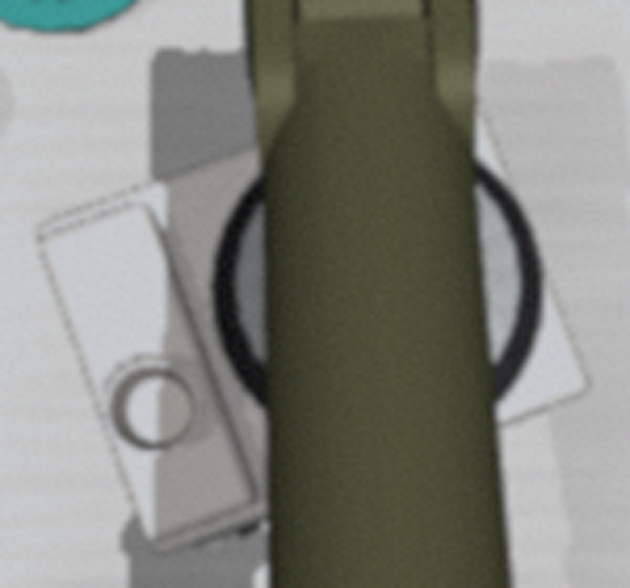

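The arm hides the disc from the top camera, so the side view will have to serve while pushing. I start the push.

{"fn": "play_rows", "kwargs": {"commands": [{"tx": -0.004,"ty": -0.019,"tz": 0.006,"roll": 0,"fingers": 0},{"tx": 0,"ty": -0.01,"tz": 0,"roll": 0,"fingers": 0},{"tx": 0,"ty": -0.01,"tz": 0,"roll": 0,"fingers": 0},{"tx": -0.004,"ty": -0.015,"tz": 0,"roll": 0.061,"fingers": 0},{"tx": -0.004,"ty": -0.015,"tz": 0,"roll": 0.061,"fingers": 0},{"tx": -0.004,"ty": -0.015,"tz": 0,"roll": 0.061,"fingers": 0}]}}

```text
t: 3.32
ee_pos: [0.5774, 0.0115, 0.1316]
ee_rot: [0.415, 0.91, 0.001, 0.002]
ft_force: [0.0, 1.1, 0.4]
finger_gap: 0.0
```

```bash
python3 - <<'E'
from h import *
s=info(); d=s["ee_pos"][:2]-H; print(np.hypot(*d),np.degrees(np.arctan2(d[1],d[0])))
f=grab("side");c=proj(f,[.522,.0438,.13])[0];print(c);u,v=int(c[0])-75,int(c[1])-55
cv2.imwrite("pics/c3.png",cv2.resize(f["pixels"][v:v+110,u:u+150],None,fx=5,fy=5,interpolation=cv2.INTER_CUBIC))
E
```

```text
t 3.33 p [0.5774 0.0115 0.1316] yaw 130.9 F [0.  1.1 0.4]
0.06411984351147393 -30.290900423680114
[265.32560011 198.2214123 ]
```

View pics/c3.png

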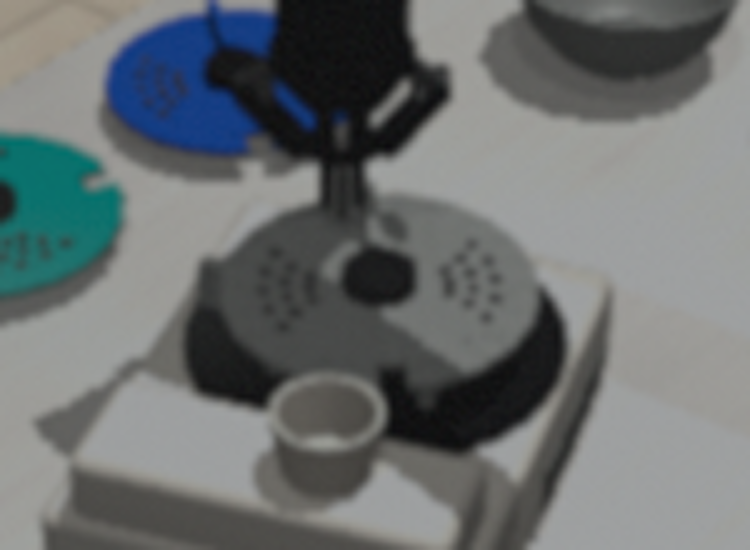

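The notch is now at crop (400,385), which is full-frame (270,220), just right of the ramekin. The fingertip sits against the bar behind the hub, so the disc is turning as intended.

```bash
python3 - <<'E'
from h import *
f=grab("side")
for a in range(110,160,10): print(a,proj(f,[*pol(.082,a),.124])[0].round(1))
rows([(*pol(.058,y-180,.02),.131,y) for y in range(124,44,-7)])
E
```

```text
110 [255.4 217.2]
120 [260.5 218.1]
130 [265.8 218.4]
140 [271. 218.]
150 [276.1 217.2]
[np.float64(0.003), np.float64(-0.014), np.float64(0.001), np.float64(0.062)]
[np.float64(-0.004), np.float64(-0.014), np.float64(-0.0), np.float64(0.061)]
[np.float64(-0.004), np.float64(-0.014), np.float64(-0.0), np.float64(0.061)]
[np.float64(-0.004), np.float64(-0.014), np.float64(-0.0), np.float64(0.061)]
[np.float64(-0.004), np.float64(-0.014), np.float64(-0.0), np.float64(0.061)]
[np.float64(-0.004), np.float64(-0.014), np.float64(-0.0), np.float64(0.061)]
[np.float64(-0.004), np.float64(-0.014), np.float64(-0.0), np.float64(0.061)]
[np.float64(-0.004), np.float64(-0.014), np.float64(-0.0), np.float64(0.061)]
[np.float64(-0.004), np.float64(-0.014), np.float64(-0.0), np.float64(0.061)]
[np.float64(-0.004), np.float64(-0.014), np.float64(-0.0), np.float64(0.061)]
[np.float64(-0.004), np.float64(-0.014), np.float64(-0.0), np.float64(0.061)]
[np.float64(-0.004), np.float64(-0.014), np.float64(-0.0), np.float64(0.061)]
```

{"fn": "play_rows", "kwargs": {"commands": [{"tx": 0.003,"ty": -0.014,"tz": 0.001,"roll": 0.062,"fingers": 0},{"tx": -0.004,"ty": -0.014,"tz": 0,"roll": 0.061,"fingers": 0},{"tx": -0.004,"ty": -0.014,"tz": 0,"roll": 0.061,"fingers": 0},{"tx": -0.004,"ty": -0.014,"tz": 0,"roll": 0.061,"fingers": 0},{"tx": -0.004,"ty": -0.014,"tz": 0,"roll": 0.061,"fingers": 0}]}}

```text
t: 4.05
ee_pos: [0.5514, -0.0103, 0.1329]
ee_rot: [0.671, 0.742, 0.005, 0.004]
ft_force: [1.1, -0.4, 0.0]
finger_gap: 0.0002
```

```bash
python3 - <<'E'
from h import *
s=info(); d=s["ee_pos"][:2]-H; print(np.hypot(*d),np.degrees(np.arctan2(d[1],d[0])))
y=yaw(s)
rows([(*pol(.058,q-180,.018),.131,q) for q in np.arange(y-7,y-50,-7)])
E
```

```text
t 4.05 p [ 0.5514 -0.0103  0.1329] yaw 95.8 F [ 1.1 -0.4  0. ]
0.0615464656503806 -61.42584970221109
[np.float64(-0.006), np.float64(-0.026), np.float64(0.004), np.float64(0.061)]
[np.float64(-0.004), np.float64(-0.014), np.float64(-0.0), np.float64(0.061)]
[np.float64(-0.004), np.float64(-0.014), np.float64(-0.0), np.float64(0.061)]
[np.float64(-0.004), np.float64(-0.014), np.float64(-0.0), np.float64(0.061)]
[np.float64(-0.004), np.float64(-0.014), np.float64(-0.0), np.float64(0.061)]
[np.float64(-0.004), np.float64(-0.014), np.float64(-0.0), np.float64(0.061)]
[np.float64(-0.004), np.float64(-0.014), np.float64(-0.0), np.float64(0.061)]
```

{"fn": "play_rows", "kwargs": {"commands": [{"tx": -0.005,"ty": -0.02,"tz": 0.003,"roll": 0.045,"fingers": 0},{"tx": -0.004,"ty": -0.015,"tz": 0,"roll": 0.055,"fingers": 0},{"tx": -0.004,"ty": -0.015,"tz": 0,"roll": 0.055,"fingers": 0},{"tx": -0.004,"ty": -0.015,"tz": 0,"roll": 0.055,"fingers": 0},{"tx": -0.004,"ty": -0.014,"tz": 0,"roll": 0.055,"fingers": 0}]}}

```text
t: 4.68
ee_pos: [0.5154, -0.0172, 0.1338]
ee_rot: [0.842, 0.539, 0.011, 0.005]
ft_force: [1.3, -0.3, 1.6]
finger_gap: -0.0002
```

```bash
python3 - <<'E'
from h import *
s=info(); d=s["ee_pos"][:2]-H; print(np.hypot(*d),np.degrees(np.arctan2(d[1],d[0])))
y=yaw(s)
rows([(*pol(.058,q-180,.018),.131,q) for q in np.arange(y-7,y-30,-7)])
f=grab("side");u,v=190,143
cv2.imwrite("pics/c4.png",cv2.resize(f["pixels"][v:v+110,u:u+150],None,fx=5,fy=5,interpolation=cv2.INTER_CUBIC))
for a in range(20,140,10): print(a,((proj(f,[*pol(.082,a),.124])[0]-[u,v])*5).round())
E
```

```text
t 4.67 p [ 0.5154 -0.0172  0.1338] yaw 65.2 F [ 1.3 -0.3  1.6]
0.061380202233825114 -96.19163619481095
[np.float64(-0.003), np.float64(-0.018), np.float64(0.006), np.float64(0.061)]
[np.float64(-0.004), np.float64(-0.014), np.float64(-0.0), np.float64(0.061)]
[np.float64(-0.004), np.float64(-0.014), np.float64(-0.0), np.float64(0.061)]
[np.float64(-0.004), np.float64(-0.014), np.float64(-0.0), np.float64(0.061)]
20 [241. 255.]
30 [234. 270.]
40 [231. 285.]
50 [233. 300.]
60 [239. 316.]
70 [249. 330.]
80 [264. 343.]
90 [282. 355.]
100 [303. 364.]
110 [327. 371.]
120 [352. 375.]
130 [379. 377.]
```

View pics/c4.png

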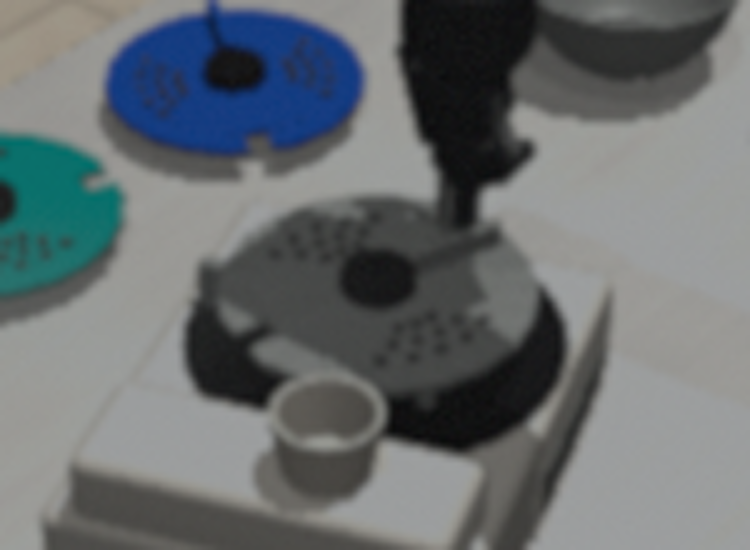

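The notch is at crop (258,335), about 75°, and the bar is at about -105°. About 55° remains.

{"fn": "play_rows", "kwargs": {"commands": [{"tx": -0.003,"ty": -0.015,"tz": 0.006,"roll": 0.03,"fingers": 0},{"tx": -0.004,"ty": -0.015,"tz": 0.001,"roll": 0.045,"fingers": 0},{"tx": -0.004,"ty": -0.015,"tz": 0.001,"roll": 0.05,"fingers": 0},{"tx": -0.004,"ty": -0.012,"tz": 0.001,"roll": 0.05,"fingers": 0},{"tx": -0.002,"ty": -0.006,"tz": 0,"roll": 0.02,"fingers": 0}]}}

```text
t: 5.35
ee_pos: [0.4903, -0.009, 0.133]
ee_rot: [0.93, 0.366, 0.019, 0.007]
ft_force: [1.8, -1.0, -0.3]
finger_gap: 0.0001
```

```bash
python3 - <<'E'
from h import *
s=info(); d=s["ee_pos"][:2]-H; print(np.hypot(*d),np.degrees(np.arctan2(d[1],d[0])))
f=grab("side");u,v=205,160
cv2.imwrite("pics/c5.png",cv2.resize(f["pixels"][v:v+75,u:u+100],None,fx=8,fy=8,interpolation=cv2.INTER_CUBIC))
for a in range(15,60,5): print(a,((proj(f,[[*pol(r,a),.124] for r in(.069,.082,.09)])-[u,v])*8).round().tolist())
print('lug',((proj(f,[[*pol(r,20.2),.118] for r in(.09,.106)])-[u,v])*8).round().tolist(),'hub',(proj(f,[*H,.136])-[u,v])*8)
E
```

```text
t 5.35 p [ 0.4903 -0.009   0.133 ] yaw 43.0 F [ 1.8 -1.  -0.3]
0.06160492176778274 -121.00968159453213
15 [[307.0, 270.0], [274.0, 261.0], [254.0, 255.0]]
20 [[300.0, 279.0], [266.0, 272.0], [245.0, 267.0]]
25 [[295.0, 289.0], [259.0, 284.0], [238.0, 280.0]]
30 [[290.0, 299.0], [255.0, 295.0], [232.0, 293.0]]
35 [[288.0, 309.0], [251.0, 307.0], [229.0, 306.0]]
40 [[287.0, 320.0], [250.0, 320.0], [227.0, 320.0]]
45 [[287.0, 330.0], [250.0, 332.0], [227.0, 333.0]]
50 [[289.0, 341.0], [252.0, 345.0], [230.0, 347.0]]
55 [[292.0, 351.0], [256.0, 357.0], [234.0, 361.0]]
lug [[245.0, 281.0], [204.0, 272.0]] hub [[482.74397051 292.18760173]]
```

View pics/c5.png

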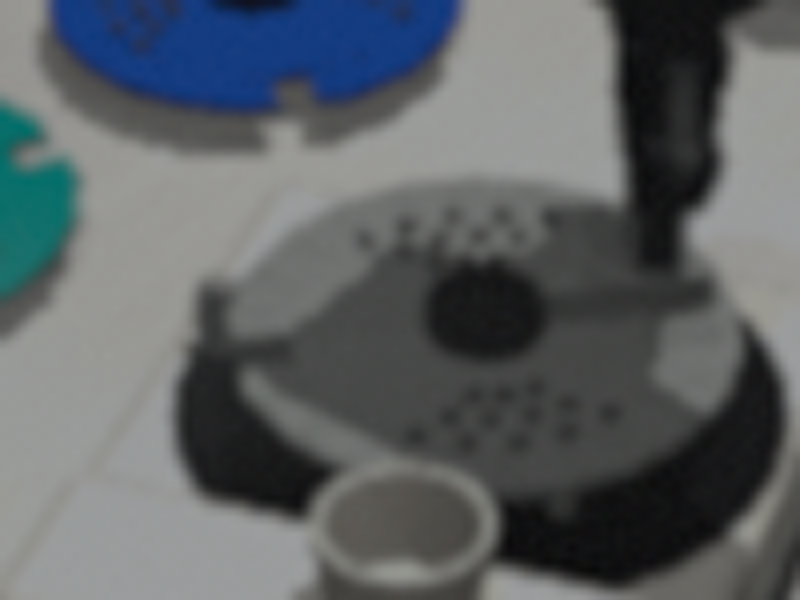

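The notch centre is at crop (265,349), about 47–48°, and the lug is at (212,300). About 27° remains, so I go slower.

{"fn": "play_rows", "kwargs": {"commands": [{"tx": -0.003,"ty": -0.013,"tz": 0.004,"roll": 0.04,"fingers": 0},{"tx": -0.003,"ty": -0.013,"tz": 0.001,"roll": 0.05,"fingers": 0},{"tx": -0.002,"ty": -0.008,"tz": 0,"roll": 0.04,"fingers": 0},{"tx": 0,"ty": 0,"tz": 0,"roll": 0,"fingers": 0}]}}

```text
t: 5.9
ee_pos: [0.4799, -0.0007, 0.1325]
ee_rot: [0.969, 0.245, 0.023, 0.006]
ft_force: [-0.6, -0.7, -1.0]
finger_gap: -0.0003
```

```bash
python3 - <<'E'
from h import *
s=info(); d=s["ee_pos"][:2]-H; print(np.hypot(*d),np.degrees(np.arctan2(d[1],d[0])))
f=grab("side");u,v=205,160
cv2.imwrite("pics/c6.png",cv2.resize(f["pixels"][v:v+75,u:u+100],None,fx=8,fy=8,interpolation=cv2.INTER_CUBIC))
E
```

```text
t 5.9 p [ 0.4799 -0.0007  0.1325] yaw 28.4 F [-0.6 -0.7 -1. ]
0.06125943412064797 -133.35195880792645
```

View pics/c6.png

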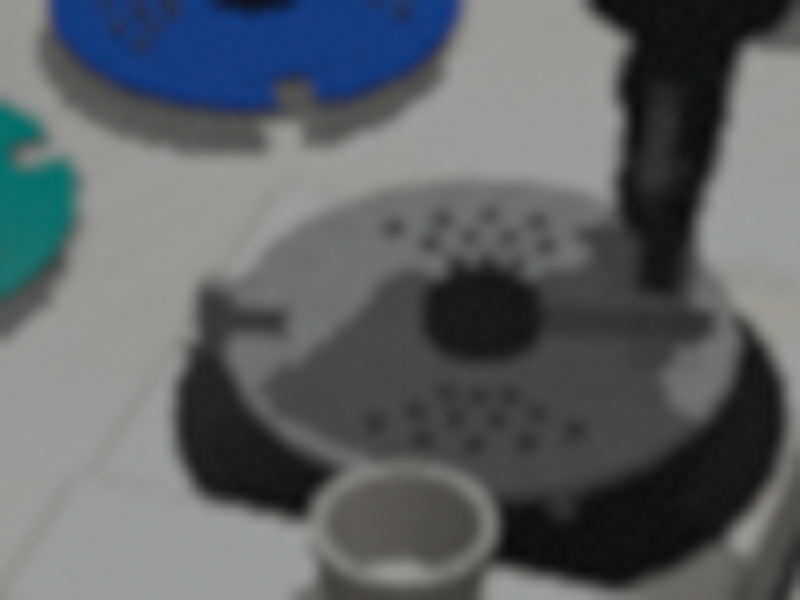

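The notch centre is at crop (262,320), about 35°. About 15° is left. I push about 11° more, then back off for a precise look.

{"fn": "play_rows", "kwargs": {"commands": [{"tx": -0.002,"ty": -0.008,"tz": 0.003,"roll": 0.035,"fingers": 0},{"tx": -0.002,"ty": -0.008,"tz": 0.001,"roll": 0.03,"fingers": 0},{"tx": -0.001,"ty": -0.004,"tz": 0,"roll": 0.01,"fingers": 0},{"tx": 0,"ty": 0,"tz": 0,"roll": 0,"fingers": 0}]}}

```text
t: 6.45
ee_pos: [0.4761, 0.0038, 0.132]
ee_rot: [0.984, 0.174, 0.025, 0.007]
ft_force: [-0.0, -0.9, 1.6]
finger_gap: -0.0002
```

```bash
python3 - <<'E'
from h import *
s=info(); d=s["ee_pos"][:2]-H; print(np.hypot(*d),np.degrees(np.arctan2(d[1],d[0])))
b=np.radians(yaw(s)); print(d@[-np.cos(b),-np.sin(b)],d@[np.sin(b),-np.cos(b)])
f=grab("side");u,v=205,160
cv2.imwrite("pics/c7.png",cv2.resize(f["pixels"][v:v+75,u:u+100],None,fx=8,fy=8,interpolation=cv2.INTER_CUBIC))
E
```

```text
t 6.45 p [0.4761 0.0038 0.132 ] yaw 20.0 F [-0.  -0.9  1.6]
0.060879160655420324 -138.96707232152698
0.05683289335977714 0.021824170876912533
```

View pics/c7.png

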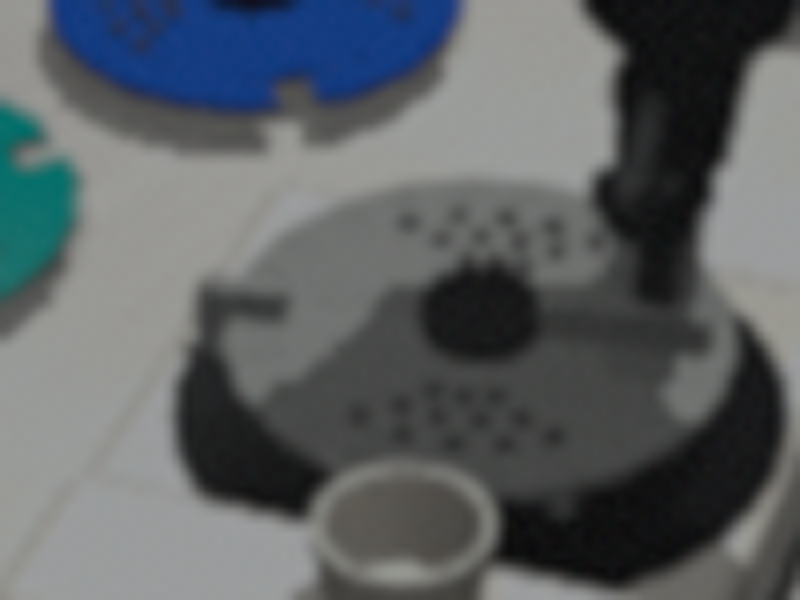

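The notch is at (262,307), about 29.5°, so about 9° is left. I push straight in ty for about 7 mm, slightly short, then retreat.

{"fn": "play_rows", "kwargs": {"commands": [{"tx": 0,"ty": -0.007,"tz": 0.002,"roll": 0,"fingers": 0},{"tx": 0,"ty": -0.005,"tz": 0,"roll": 0,"fingers": 0},{"tx": 0,"ty": -0.002,"tz": 0,"roll": 0,"fingers": 0},{"tx": 0,"ty": 0,"tz": 0,"roll": 0,"fingers": 0}]}}

```text
t: 7.0
ee_pos: [0.4744, 0.0084, 0.1316]
ee_rot: [0.984, 0.174, 0.025, 0.009]
ft_force: [1.2, -2.1, 2.2]
finger_gap: -0.0
```

```bash
python3 - <<'E'
from h import *
s=info(); d=s["ee_pos"][:2]-H; print(np.hypot(*d),np.degrees(np.arctan2(d[1],d[0])))
b=np.radians(20.0); print(d@[-np.cos(b),-np.sin(b)],d@[np.sin(b),-np.cos(b)])
rows([(*(s["ee_pos"][:2]+.03*np.array([np.sin(b),-np.cos(b)])),.14,20)])
E
```

```text
t 7.0 p [0.4744 0.0084 0.1316] yaw 20.1 F [ 1.2 -2.1  2.2]
0.05929985245965382 -143.38052998466605
0.05682262707833917 0.016960588246069445
[np.float64(-0.0), np.float64(0.06), np.float64(-0.017), np.float64(0.001)]
```

{"fn": "play_rows", "kwargs": {"commands": [{"tx": 0,"ty": -0.005,"tz": 0.001,"roll": 0,"fingers": 0},{"tx": 0,"ty": -0.003,"tz": 0,"roll": 0,"fingers": 0},{"tx": 0,"ty": 0,"tz": 0,"roll": 0,"fingers": 0}]}}

```text
t: 7.38
ee_pos: [0.4733, 0.0115, 0.1316]
ee_rot: [0.984, 0.174, 0.025, 0.009]
ft_force: [-1.1, -2.8, 3.4]
finger_gap: -0.0001
```

```bash
python3 - <<'E'
from h import *
s=info(); d=s["ee_pos"][:2]-H; print(np.hypot(*d),np.degrees(np.arctan2(d[1],d[0])))
b=np.radians(20.0); print(d@[-np.cos(b),-np.sin(b)],d@[np.sin(b),-np.cos(b)])
p=s["ee_pos"];n=np.array([np.sin(b),-np.cos(b)]);q=p[:2]+.012*n
y0=yaw(s)
rows([(*q,p[2],y0),(*q,.165,y0),(*q,.21,y0)]+[(*(q+k*(np.array([.53,-.32])-q)/6),.21,y0) for k in range(1,7)])
E
```

```text
t 7.38 p [0.4733 0.0115 0.1316] yaw 20.1 F [-1.1 -2.8  3.4]
0.05840719702309377 -146.45894272410717
0.056783616386942064 0.013675583136199336
[np.float64(-0.0), np.float64(0.024), np.float64(-0.0), np.float64(-0.0)]
[np.float64(0.0), np.float64(0.0), np.float64(-0.067), np.float64(-0.0)]
[np.float64(0.0), np.float64(0.0), np.float64(-0.09), np.float64(-0.0)]
[np.float64(-0.02), np.float64(0.106), np.float64(-0.0), np.float64(-0.0)]
[np.float64(-0.02), np.float64(0.106), np.float64(-0.0), np.float64(-0.0)]
[np.float64(-0.02), np.float64(0.106), np.float64(-0.0), np.float64(-0.0)]
[np.float64(-0.02), np.float64(0.106), np.float64(-0.0), np.float64(-0.0)]
[np.float64(-0.02), np.float64(0.106), np.float64(-0.0), np.float64(-0.0)]
[np.float64(-0.02), np.float64(0.106), np.float64(-0.0), np.float64(-0.0)]
```

{"fn": "play_rows", "kwargs": {"commands": [{"tx": 0,"ty": 0.024,"tz": 0,"roll": 0,"fingers": 0},{"tx": 0,"ty": 0,"tz": -0.06,"roll": 0,"fingers": 0},{"tx": 0,"ty": 0,"tz": -0.08,"roll": 0,"fingers": 0},{"tx": -0.02,"ty": 0.1,"tz": 0,"roll": 0,"fingers": 0},{"tx": -0.02,"ty": 0.1,"tz": 0,"roll": 0,"fingers": 0},{"tx": -0.02,"ty": 0.1,"tz": 0,"roll": 0,"fingers": 0},{"tx": -0.02,"ty": 0.1,"tz": 0,"roll": 0,"fingers": 0},{"tx": -0.02,"ty": 0.1,"tz": 0,"roll": 0,"fingers": 0},{"tx": -0.02,"ty": 0.08,"tz": 0,"roll": 0,"fingers": 0},{"tx": 0,"ty": 0,"tz": 0,"roll": 0,"fingers": 0}]}}

```text
t: 8.62
ee_pos: [0.5193, -0.297, 0.2026]
ee_rot: [0.984, 0.179, 0.025, 0.006]
ft_force: [-0.0, 0.5, 0.7]
finger_gap: 0.0004
```

```bash
python3 - <<'E'
from h import *
s=info()
im=np.mean([grab("top")["pixels"].astype(float) for _ in range(6)],0).clip(0,255).astype(np.uint8)
im2=np.mean([grab("side")["pixels"].astype(float) for _ in range(6)],0).clip(0,255).astype(np.uint8)
cv2.imwrite("pics/topavg.png",im);cv2.imwrite("pics/sideavg.png",im2)
a=cv2.resize(im[160:235,240:320],(640,600),interpolation=cv2.INTER_CUBIC)
cv2.imwrite("pics/c8.png",a)
E
```

```text
t 8.62 p [ 0.5193 -0.297   0.2026] yaw 20.6 F [-0.   0.5  0.7]
```

View pics/c8.png

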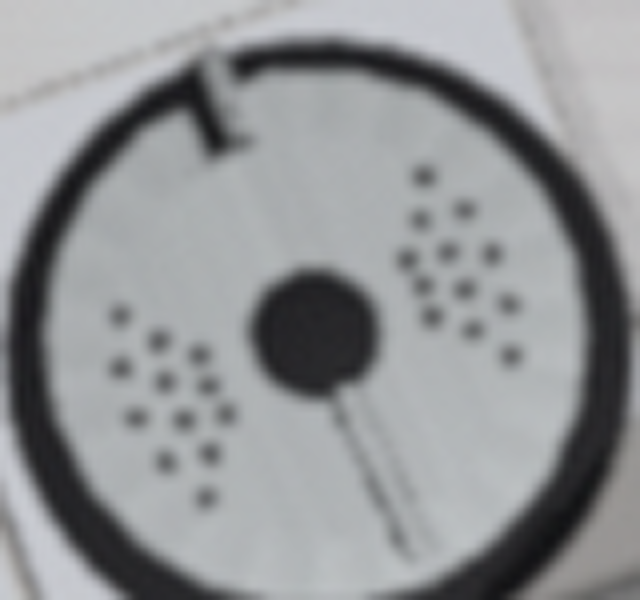

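Top view from clear: the lug at (222,100) stands inside the notch, but the left gap is wide and the right gap thin, so the notch needs a little more clockwise turn. I quantify this with an angular profile.

```bash
cat > m.py <<'E'
from h import *
f=grab("top"); im=np.mean([grab("top")["pixels"].mean(2) for _ in range(6)],0)
# hub centre by dark blob
sub=im[160:235,240:320]; bl=cv2.GaussianBlur(sub.astype(np.float32),(0,0),.6)
m=((bl<90)).astype(np.uint8); n,l,st,c=cv2.connectedComponentsWithStats(m)
k=l[int(202-160),int(280-240)]; c0=c[k]+[240,160]
zh=.136
hc=ray(f,*c0,zh); print('hub px',c0,hc.round(4),'area',st[k,4])
C=hc[:2]
def prof(r,z,a):
    P=np.array([[*(C+r*np.array([np.cos(t),np.sin(t)])),z] for t in np.radians(a)])
    q=proj(f,P).astype(np.float32); return cv2.remap(im.astype(np.float32),q[:,0].copy().reshape(1,-1),q[:,1].copy().reshape(1,-1),cv2.INTER_CUBIC)[0]
a=np.arange(6,40,1.)
print(a.astype(int).tolist())
for r in(.072,.076,.08,.084,.088): print(r,prof(r,.124,a).round().astype(int).tolist())
print('lug z .118'); 
for r in(.096,.1,.104): print(r,prof(r,.118,a).round().astype(int).tolist())
b=np.arange(-172,-148,1.); print('bar',b.astype(int).tolist())
for r in(.035,.05,.065,.078): print(r,prof(r,.14,b).round().astype(int).tolist())
E
python3 m.py
```

```text
hub px [278.92391304 201.17391304] [0.5223 0.0456 0.136 ] area 184
[6, 7, 8, 9, 10, 11, 12, 13, 14, 15, 16, 17, 18, 19, 20, 21, 22, 23, 24, 25, 26, 27, 28, 29, 30, 31, 32, 33, 34, 35, 36, 37, 38, 39]
0.072 [172, 171, 171, 171, 172, 172, 172, 172, 171, 163, 154, 140, 129, 118, 109, 101, 90, 82, 68, 59, 58, 62, 74, 92, 114, 137, 151, 159, 165, 166, 166, 167, 167, 168]
0.076 [170, 170, 169, 169, 170, 171, 172, 173, 173, 173, 170, 165, 157, 152, 140, 125, 105, 78, 54, 34, 27, 39, 62, 94, 119, 140, 158, 164, 168, 169, 169, 170, 170, 170]
0.08 [170, 170, 169, 169, 169, 169, 170, 172, 173, 172, 169, 163, 155, 144, 136, 122, 105, 83, 53, 34, 29, 44, 73, 105, 136, 151, 163, 167, 168, 169, 169, 170, 171, 171]
0.084 [171, 170, 170, 169, 169, 170, 171, 173, 173, 172, 169, 163, 154, 147, 135, 123, 103, 81, 56, 35, 32, 47, 76, 109, 138, 159, 165, 169, 170, 171, 171, 172, 172, 171]
0.088 [162, 162, 163, 163, 162, 161, 158, 157, 152, 149, 148, 151, 156, 155, 149, 131, 110, 77, 51, 33, 31, 45, 69, 98, 119, 139, 144, 144, 151, 154, 157, 161, 164, 162]
lug z .118
0.096 [45, 50, 51, 50, 47, 39, 35, 31, 
[... 387 characters left out ...]
153, 144, 142, 146, 152, 156, 162, 160, 163]
bar [-172, -171, -170, -169, -168, -167, -166, -165, -164, -163, -162, -161, -160, -159, -158, -157, -156, -155, -154, -153, -152, -151, -150, -149]
0.035 [177, 175, 172, 170, 166, 162, 157, 153, 150, 149, 150, 153, 158, 162, 167, 171, 172, 172, 171, 170, 169, 167, 165, 163]
0.05 [178, 179, 179, 179, 179, 179, 179, 174, 167, 159, 151, 146, 144, 147, 153, 161, 168, 173, 174, 172, 169, 166, 163, 163]
0.065 [179, 179, 179, 180, 180, 180, 180, 181, 180, 178, 172, 160, 150, 146, 149, 157, 166, 170, 171, 168, 164, 163, 166, 171]
0.078 [186, 185, 184, 184, 183, 183, 184, 185, 187, 187, 181, 171, 157, 149, 151, 163, 174, 177, 175, 171, 170, 172, 177, 182]
```

Numbers: the lug is at 19.4° and the notch centre at 23.2°, both about the same measured hub centre. The disc needs about 3.8° more clockwise, which is about 4 mm at the fingertip and agrees with the fingertip pose at contact. I return to do it.

```bash
python3 - <<'E'
from h import *
s=info(); p=s["ee_pos"]; q=pol(.057,-160,.03); print(q)
rows([(*(p[:2]+k*(q-p[:2])/6),.2026,20) for k in range(1,7)]+[(*q,.165,20),(*q,.131,20)])
E
```

```text
t 9.57 p [ 0.5207 -0.2929  0.2034] yaw 21.0 F [-0.7 -0.3 -0.5]
[ 0.47869812 -0.00388593]
[np.float64(0.021), np.float64(-0.095), np.float64(0.002), np.float64(0.008)]
[np.float64(0.02), np.float64(-0.095), np.float64(-0.0), np.float64(0.0)]
[np.float64(0.02), np.float64(-0.095), np.float64(-0.0), np.float64(0.0)]
[np.float64(0.02), np.float64(-0.095), np.float64(-0.0), np.float64(0.0)]
[np.float64(0.02), np.float64(-0.095), np.float64(-0.0), np.float64(0.0)]
[np.float64(0.02), np.float64(-0.095), np.float64(-0.0), np.float64(0.0)]
[np.float64(-0.0), np.float64(0.0), np.float64(0.075), np.float64(0.0)]
[np.float64(0.0), np.float64(0.0), np.float64(0.068), np.float64(0.0)]
```

{"fn": "play_rows", "kwargs": {"commands": [{"tx": 0.021,"ty": -0.095,"tz": 0,"roll": 0.008,"fingers": 0},{"tx": 0.02,"ty": -0.095,"tz": 0,"roll": 0,"fingers": 0},{"tx": 0.02,"ty": -0.095,"tz": 0,"roll": 0,"fingers": 0},{"tx": 0.02,"ty": -0.095,"tz": 0,"roll": 0,"fingers": 0},{"tx": 0.02,"ty": -0.095,"tz": 0,"roll": 0,"fingers": 0},{"tx": 0.02,"ty": -0.07,"tz": 0,"roll": 0,"fingers": 0},{"tx": 0,"ty": 0,"tz": 0,"roll": 0,"fingers": 0},{"tx": 0,"ty": 0,"tz": 0,"roll": 0,"fingers": 0}]}}

```text
t: 10.58
ee_pos: [0.4828, -0.011, 0.201]
ee_rot: [0.985, 0.171, 0.027, 0.006]
ft_force: [0.2, 0.5, 0.4]
finger_gap: -0.0001
```

```bash
python3 - <<'E'
from h import *
s=info(); q=pol(.057,-160,.026)
rows([(*q,.17,20),(*q,.145,20),(*q,.131,20)])
E
```

```text
t 10.57 p [ 0.4828 -0.011   0.201 ] yaw 19.8 F [0.2 0.5 0.4]
[np.float64(-0.003), np.float64(-0.024), np.float64(0.062), np.float64(-0.002)]
[np.float64(0.0), np.float64(0.0), np.float64(0.05), np.float64(0.0)]
[np.float64(0.0), np.float64(0.0), np.float64(0.028), np.float64(0.0)]
```

{"fn": "play_rows", "kwargs": {"commands": [{"tx": -0.003,"ty": -0.012,"tz": 0.05,"roll": 0,"fingers": 0},{"tx": 0,"ty": -0.006,"tz": 0.04,"roll": 0,"fingers": 0},{"tx": 0,"ty": 0,"tz": 0.025,"roll": 0,"fingers": 0},{"tx": 0,"ty": 0,"tz": 0.01,"roll": 0,"fingers": 0},{"tx": 0,"ty": 0,"tz": 0,"roll": 0,"fingers": 0}]}}

```text
t: 11.2
ee_pos: [0.4835, -0.0093, 0.1378]
ee_rot: [0.986, 0.166, 0.028, 0.006]
ft_force: [0.5, 0.2, -0.1]
finger_gap: -0.0001
```

```bash
cat >> h.py <<'E'
def tip():
    s=info(); b=np.radians(20); d=s["ee_pos"][:2]-H; print('r,t',(d@[-np.cos(b),-np.sin(b)]).round(4),(d@[np.sin(b),-np.cos(b)]).round(4))
E
python3 -c "
from h import *
tip()"
```

```text
t 11.2 p [ 0.4835 -0.0093  0.1378] yaw 19.2 F [ 0.5  0.2 -0.1]
r,t 0.0543 0.0367
```

{"fn": "play_rows", "kwargs": {"commands": [{"tx": -0.005,"ty": -0.014,"tz": 0.013,"roll": 0,"fingers": 0},{"tx": 0,"ty": -0.012,"tz": 0,"roll": 0,"fingers": 0},{"tx": 0,"ty": -0.008,"tz": 0,"roll": 0,"fingers": 0},{"tx": 0,"ty": 0,"tz": 0,"roll": 0,"fingers": 0}]}}

```text
t: 11.7
ee_pos: [0.4764, 0.0073, 0.1317]
ee_rot: [0.986, 0.166, 0.029, 0.006]
ft_force: [-0.5, -0.4, -0.9]
finger_gap: 0.0001
```

```bash
python3 -c "
from h import *
tip()"
```

```text
t 11.7 p [0.4764 0.0073 0.1317] yaw 19.2 F [-0.5 -0.4 -0.9]
r,t 0.0553 0.0187
```

{"fn": "play_rows", "kwargs": {"commands": [{"tx": -0.001,"ty": -0.008,"tz": 0.001,"roll": 0,"fingers": 0},{"tx": 0,"ty": -0.006,"tz": 0,"roll": 0,"fingers": 0},{"tx": 0,"ty": -0.004,"tz": 0,"roll": 0,"fingers": 0},{"tx": 0,"ty": 0,"tz": 0,"roll": 0,"fingers": 0}]}}

```text
t: 12.2
ee_pos: [0.4738, 0.0152, 0.1319]
ee_rot: [0.986, 0.166, 0.03, 0.007]
ft_force: [0.2, -0.1, 0.6]
finger_gap: 0.0001
```

```bash
python3 -c "
from h import *
tip()"
```

```text
t 12.2 p [0.4738 0.0152 0.1319] yaw 19.1 F [ 0.2 -0.1  0.6]
r,t 0.0551 0.0104
```

{"fn": "play_rows", "kwargs": {"commands": [{"tx": 0,"ty": -0.002,"tz": 0,"roll": 0,"fingers": 0},{"tx": 0,"ty": 0,"tz": 0,"roll": 0,"fingers": 0},{"tx": 0,"ty": 0.024,"tz": 0,"roll": 0,"fingers": 0},{"tx": 0,"ty": 0,"tz": -0.06,"roll": 0,"fingers": 0},{"tx": 0,"ty": 0,"tz": -0.08,"roll": 0,"fingers": 0},{"tx": -0.02,"ty": 0.1,"tz": 0,"roll": 0,"fingers": 0},{"tx": -0.02,"ty": 0.1,"tz": 0,"roll": 0,"fingers": 0},{"tx": -0.02,"ty": 0.1,"tz": 0,"roll": 0,"fingers": 0},{"tx": -0.02,"ty": 0.1,"tz": 0,"roll": 0,"fingers": 0},{"tx": -0.02,"ty": 0.1,"tz": 0,"roll": 0,"fingers": 0},{"tx": -0.02,"ty": 0.08,"tz": 0,"roll": 0,"fingers": 0},{"tx": 0,"ty": 0,"tz": 0,"roll": 0,"fingers": 0}]}}

```text
t: 13.7
ee_pos: [0.5121, -0.302, 0.2067]
ee_rot: [0.985, 0.167, 0.03, 0.008]
ft_force: [-0.2, 0.4, -0.3]
finger_gap: 0.0003
```

```bash
python3 m.py; python3 -c "
from h import *
info()
im=grab('top')['pixels'];cv2.imwrite('pics/c9.png',cv2.resize(im[160:235,240:320],(640,600),interpolation=cv2.INTER_CUBIC))"
```

```text
hub px [278.87362637 201.07692308] [0.5225 0.0458 0.136 ] area 182
[6, 7, 8, 9, 10, 11, 12, 13, 14, 15, 16, 17, 18, 19, 20, 21, 22, 23, 24, 25, 26, 27, 28, 29, 30, 31, 32, 33, 34, 35, 36, 37, 38, 39]
0.072 [169, 170, 171, 172, 171, 171, 165, 151, 137, 122, 115, 112, 114, 114, 110, 102, 88, 77, 72, 76, 95, 119, 141, 155, 162, 167, 167, 167, 167, 167, 167, 166, 165, 165]
0.076 [168, 169, 170, 170, 171, 170, 161, 150, 133, 120, 118, 128, 139, 145, 139, 124, 103, 80, 70, 81, 107, 135, 151, 162, 166, 165, 166, 167, 167, 167, 166, 166, 165, 164]
0.08 [167, 168, 169, 170, 172, 171, 168, 155, 138, 121, 115, 121, 135, 144, 143, 127, 104, 82, 73, 88, 114, 138, 158, 163, 166, 167, 167, 167, 168, 168, 167, 166, 166, 166]
0.084 [166, 167, 168, 170, 172, 172, 169, 159, 144, 125, 117, 123, 137, 145, 143, 130, 104, 79, 70, 85, 117, 142, 158, 163, 165, 168, 169, 169, 169, 169, 168, 167, 167, 166]
0.088 [158, 158, 156, 153, 148, 146, 138, 131, 114, 104, 105, 119, 137, 148, 147, 130, 108, 80, 64, 68, 89, 111, 127, 132, 137, 147, 156, 157, 160, 159, 157, 152, 150, 144]
lug z .118
0.096 [47, 45, 40, 36, 
[... 467 characters left out ...]
70, -169, -168, -167, -166, -165, -164, -163, -162, -161, -160, -159, -158, -157, -156, -155, -154, -153, -152, -151, -150, -149]
0.035 [156, 148, 139, 132, 127, 125, 126, 131, 137, 144, 151, 157, 162, 165, 168, 169, 168, 166, 165, 164, 164, 164, 165, 166]
0.05 [178, 177, 175, 173, 168, 160, 153, 148, 146, 148, 153, 159, 165, 168, 169, 168, 165, 163, 162, 162, 164, 166, 169, 172]
0.065 [177, 177, 178, 177, 173, 167, 156, 143, 135, 134, 143, 155, 165, 171, 171, 168, 165, 163, 165, 169, 173, 178, 180, 180]
0.078 [181, 181, 182, 182, 184, 186, 184, 180, 172, 164, 161, 165, 168, 170, 169, 166, 165, 166, 172, 178, 184, 186, 187, 188]
t 14.05 p [ 0.5143 -0.2954  0.207 ] yaw 19.9 F [-0.6  0.   0.5]
```

View pics/c9.png

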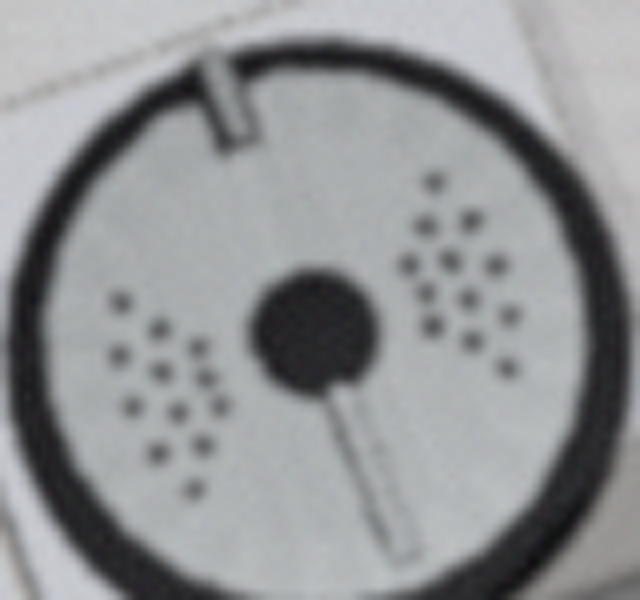

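Both gaps around the lug now show: the lug at (222,100) is inside the notch, with the notch centre at about 20° against the lug's 19.4°. That is about 1 mm off with 3 mm to spare, so I go to the hub.

```bash
python3 - <<'E'
from h import *
s=info(); p=s["ee_pos"]; q=np.array([.5223,.0452])
rows([(*(p[:2]+k*(q-p[:2])/7),.205,20) for k in range(1,8)])
E
```

```text
t 14.1 p [ 0.5143 -0.2955  0.2071] yaw 19.8 F [-0.7  0.3 -0.3]
[np.float64(0.035), np.float64(-0.091), np.float64(0.004), np.float64(-0.001)]
[np.float64(0.035), np.float64(-0.091), np.float64(-0.0), np.float64(0.0)]
[np.float64(0.035), np.float64(-0.091), np.float64(-0.0), np.float64(0.0)]
[np.float64(0.035), np.float64(-0.091), np.float64(-0.0), np.float64(0.0)]
[np.float64(0.035), np.float64(-0.091), np.float64(-0.0), np.float64(0.0)]
[np.float64(0.035), np.float64(-0.091), np.float64(-0.0), np.float64(0.0)]
[np.float64(0.035), np.float64(-0.091), np.float64(-0.0), np.float64(0.0)]
```

{"fn": "play_rows", "kwargs": {"commands": [{"tx": 0.035,"ty": -0.091,"tz": 0,"roll": 0,"fingers": 0},{"tx": 0.035,"ty": -0.091,"tz": 0,"roll": 0,"fingers": 0},{"tx": 0.035,"ty": -0.091,"tz": 0,"roll": 0,"fingers": 0},{"tx": 0.035,"ty": -0.091,"tz": 0,"roll": 0,"fingers": 0},{"tx": 0.035,"ty": -0.091,"tz": 0,"roll": 0,"fingers": 0},{"tx": 0.035,"ty": -0.091,"tz": 0,"roll": 0,"fingers": 0},{"tx": 0.03,"ty": -0.06,"tz": 0.02,"roll": 0,"fingers": 0},{"tx": 0,"ty": 0,"tz": 0.01,"roll": 0,"fingers": 0},{"tx": 0,"ty": 0,"tz": 0,"roll": 0,"fingers": 0}]}}

```text
t: 15.22
ee_pos: [0.5246, 0.0452, 0.1947]
ee_rot: [0.984, 0.176, 0.036, 0.003]
ft_force: [0.1, -0.2, 0.8]
finger_gap: 0.0002
```

```bash
python3 - <<'E'
from h import *
s=info(); q=np.array([.5223,.0452])
rows([(*q,.17,20),(*q,.148,20)]); print(Ro.from_quat(s["ee_rot"]).as_matrix()[:,2])
E
```

```text
t 15.22 p [0.5246 0.0452 0.1947] yaw 20.3 F [ 0.1 -0.2  0.8]
[np.float64(-0.004), np.float64(-0.002), np.float64(0.049), np.float64(0.003)]
[np.float64(0.0), np.float64(0.0), np.float64(0.044), np.float64(0.0)]
[ 0.07110145  0.00661389 -0.99744716]
```

{"fn": "play_rows", "kwargs": {"commands": [{"tx": -0.006,"ty": -0.002,"tz": 0.04,"roll": 0,"fingers": 0},{"tx": -0.004,"ty": -0.001,"tz": 0.03,"roll": 0,"fingers": 0},{"tx": -0.002,"ty": -0.001,"tz": 0.015,"roll": 0,"fingers": 0},{"tx": 0,"ty": 0,"tz": 0.005,"roll": 0,"fingers": 0},{"tx": 0,"ty": 0,"tz": 0,"roll": 0,"fingers": 0}]}}

```text
t: 15.85
ee_pos: [0.5227, 0.0417, 0.1497]
ee_rot: [0.984, 0.173, 0.037, 0.003]
ft_force: [0.2, 0.6, -0.6]
finger_gap: -0.0
```

```bash
python3 - <<'E'
from h import *
s=info(); q=np.array([.5223,.0452])
rows([(*q,.138,20)])
E
```

```text
t 15.85 p [0.5227 0.0417 0.1497] yaw 20.0 F [ 0.2  0.6 -0.6]
[np.float64(0.002), np.float64(-0.007), np.float64(0.023), np.float64(0.0)]
```

{"fn": "play_rows", "kwargs": {"commands": [{"tx": 0.002,"ty": -0.006,"tz": 0.016,"roll": 0,"fingers": 0},{"tx": 0,"ty": 0,"tz": 0.01,"roll": 0,"fingers": 0},{"tx": 0,"ty": 0,"tz": 0,"roll": 0,"fingers": 0}]}}

```text
t: 16.23
ee_pos: [0.5242, 0.0455, 0.1365]
ee_rot: [0.984, 0.174, 0.038, 0.003]
ft_force: [0.8, -1.0, 0.3]
finger_gap: 0.0003
```

{"fn": "play_rows", "kwargs": {"commands": [{"tx": 0,"ty": 0,"tz": 0.008,"roll": 0,"fingers": 0},{"tx": 0,"ty": 0,"tz": 0.008,"roll": 0,"fingers": 0}]}}

```text
t: 16.48
ee_pos: [0.525, 0.0457, 0.1294]
ee_rot: [0.984, 0.174, 0.038, 0.002]
ft_force: [-4.4, -0.8, 7.5]
finger_gap: -0.0002
```

{"fn": "play_rows", "kwargs": {"commands": [{"tx": -0.001,"ty": 0,"tz": 0.008,"roll": 0,"fingers": 0},{"tx": -0.001,"ty": 0,"tz": 0.008,"roll": 0,"fingers": 0}]}}

```text
t: 16.73
ee_pos: [0.5251, 0.0457, 0.1259]
ee_rot: [0.984, 0.174, 0.037, 0.0]
ft_force: [-20.9, -2.7, 48.8]
finger_gap: -0.0001
```

{"fn": "play_rows", "kwargs": {"commands": [{"tx": -0.001,"ty": 0,"tz": 0.01,"roll": 0,"fingers": 0},{"tx": -0.001,"ty": 0,"tz": 0.012,"roll": 0,"fingers": 0}]}}

```text
t: 16.98
ee_pos: [0.5251, 0.0456, 0.1258]
ee_rot: [0.984, 0.173, 0.035, -0.004]
ft_force: [-25.6, -2.3, 57.2]
finger_gap: -0.0003
```

At 0.126 m it met the hard stop. I retreat straight up, then aside.

{"fn": "play_rows", "kwargs": {"commands": [{"tx": 0,"ty": 0,"tz": -0.02,"roll": 0,"fingers": 0},{"tx": 0,"ty": 0,"tz": -0.06,"roll": 0,"fingers": 0},{"tx": 0,"ty": 0,"tz": -0.08,"roll": 0,"fingers": 0},{"tx": -0.03,"ty": 0.1,"tz": 0,"roll": 0,"fingers": 0},{"tx": -0.03,"ty": 0.1,"tz": 0,"roll": 0,"fingers": 0},{"tx": -0.03,"ty": 0.1,"tz": 0,"roll": 0,"fingers": 0},{"tx": -0.03,"ty": 0.1,"tz": 0,"roll": 0,"fingers": 0},{"tx": -0.03,"ty": 0.1,"tz": 0,"roll": 0,"fingers": 0},{"tx": -0.03,"ty": 0.1,"tz": 0,"roll": 0,"fingers": 0},{"tx": 0,"ty": 0,"tz": 0,"roll": 0,"fingers": 0}]}}

```text
t: 18.23
ee_pos: [0.541, -0.2767, 0.2046]
ee_rot: [0.984, 0.176, 0.038, -0.003]
ft_force: [0.9, 0.4, -0.8]
finger_gap: 0.0
```

```bash
python3 - <<'E'
from h import *
info()
a=cv2.resize(grab("side")["pixels"][160:235,205:305],(640,480),interpolation=cv2.INTER_CUBIC)[:,:480]
t=cv2.resize(grab("top")["pixels"][165:225,250:290],(320,480),interpolation=cv2.INTER_CUBIC)
cv2.imwrite("pics/c10.png",np.hstack([a,t]))
E
```

```text
t 18.23 p [ 0.541  -0.2767  0.2046] yaw 20.3 F [ 0.9  0.4 -0.8]
```

View pics/c10.png

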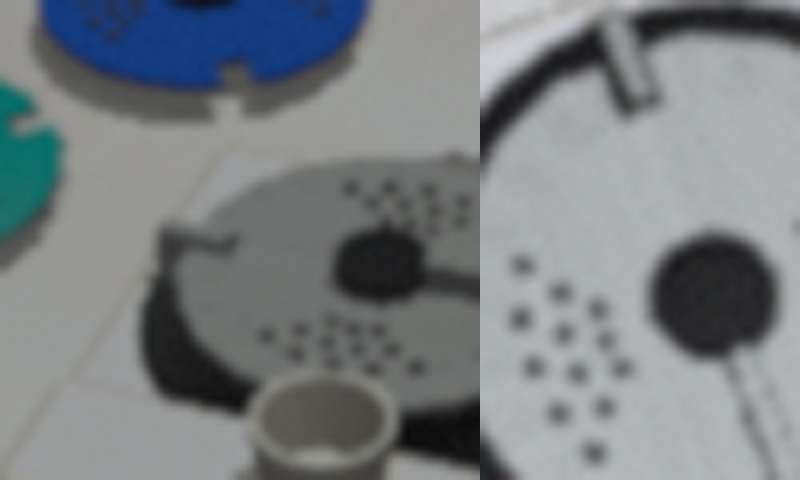

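The side view at left shows the disc lower than before, level, with the lug up through the notch at (200,240). In the top view at right, the lug fills the notch at (628,70) with gaps on both sides. I hand in.

```bash
python3 -c "
from h import *
print(arm.job_done())"
```

```text
the job is handed in; nothing more can be done
None
```

The grating disc is home: I turned it about 133° clockwise with the closed fingertip on the bar until the notch stood over the lug, then pressed the hub down. The job was handed in at about 18 s of the 51 s limit.

- **Alignment:** just before pressing, the notch centre measured about 20° and the lug 19.4°, roughly 1 mm off with 3 mm to spare on each side.
- **Seating:** the fingertip went down at about 7.5 N and stopped hard at 126 mm above the table, the stated home height of the hub.
- **Last look:** after retreating, both cameras showed the disc lower, looking level, with the lug up through the notch and a gap on each side. The wrist read about zero force, and I moved none of the other kitchen things.
- **Peak force:** at the hard stop the fingertip force reached about 57 N vertically (about 63 N in all). That is well under the 120 N wrist limit, but more than the push needed. I took the 40 N limit to apply to the arm and the gripper's body, not the fingertip.

The hub position from the calibration differed by 2–3 mm between the side and top views, so I aligned by measuring the notch against the lug in the same top image.

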